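# Knock a transformer out of its nest

### The arm

A 6-joint arm with a two-finger parallel gripper is mounted at the origin on the work surface. World frame = base frame: x ahead of the robot, y to its left, z up, the work surface at z = 0. Lengths are in m, angles in degrees, forces in N, time in s.
With the tool pointing down it reaches from about 0.35 to 0.875 m from the base axis. Payload 4.2 kg.
Tool frame: the origin (TCP) lies midway between the tips of the shut fingers; the grasp point (between the pads) lies 19 mm behind it (r.pinch_z is the distance from the TCP to the grasp point, in m); z points along the fingers, y is the direction in which the jaws open and shut (so a half turn about z gives the same grasp; the last joint's range is limited). The gripper opens to 87 mm and grips with 3 to 60 N. Pads are 19 mm wide; open, the fingers measure 117 mm over their backs; the gripper's body (75 mm by 190 mm) begins 51 mm behind the grasp point.
Start: joints at [89.301, 22.042, 0.453, 0, -68.411, -14.817], TCP at [0.167, 0.602, 0.223] pointing down, gripper open.
Joint ranges: [-179.83, 179.83], [-69.29, 118.12], [-61.27, 80.66], [-181.25, 117.63], [-171.15, -9.14], [-177.46, 177.46]. Speed limits (degrees/s): [159.86, 159.86, 180, 180, 180, 180].

### API

Orientations are given as a 3x3 rotation matrix whose columns are the frame's x, y, z axes.
In Python, from station import r, optics, workorder gives the robot as it stands.
- The arm moves only by the tool carry_out, never from a script. Its argument "commands" is a list of rows, each a list of 3 entries, a list of its own where there are three numbers: the shift along the tool's x, y, z in m, then the turn, a rotation vector about the tool's x, y, z in degrees, then the finger opening in m, from 0 to 0.087. In form: [[[tx, ty, tz], [ax, ay, az], grip], ...]. A call has 1 to 12 rows; each row shifts and turns the pose as measured when the row begins, along the tool's axes as they then stand; what a row does not reach is not made up. A row lasts 1/12 s, in which the tool goes at most 41.7 mm and 7.16 degrees, less where a joint would pass 70% of its speed; a pose out of reach is approached as far as the arm can. A call with a gripper value outside its range is refused whole. The fingers move at their own pace and stop on an object; the grip force is fixed at half the most. Time passes only in rows, so rows that do not move let the fingers close. It gives the time, the measured TCP pose, the force and the opening at its end, in the units of the state.
- r.sense(): the state, without advancing time (a new reading comes with each control period).
- optics.capture(name): name is "side" or "top" or "wrist"; returns a dict with "img" (384x512x3 uint8, red, green, blue), "mtx" (3x3 intrinsics, pixels), "extrinsics" (4x4, takes a point from camera to world coordinates). Camera axes: x right, y down, z forward; pixel columns grow to the right and rows downward; lengths in m; the calibration is good to about 2 mm. The wrist camera is an equidistant fisheye: a pixel r from the principal point sees the ray r / f radians off the axis. A picture is of the moment at which its call begins. There is no depth.
- workorder.finish_job(): hands the job in, once; it reports no verdict.
The state is a dict: "time_s": time; "joints": joint angles; "joint_velocities": joint speeds; "effort": joint torques, N m; "tcp_pos": TCP position; "ee_rot": TCP orientation; "wrist_force": force on the tool from outside, world axes, zero at the start; "moment": the same for the moment, N m; "gripper_width": opening from 0.0 (shut) to 1.0 (fully open).
Only numpy, scipy, OpenCV 4.12 (cv2) and the standard library are available. Lean on these libraries where they do the work, as an engineer would, in place of code of your own. Each camera call takes 0.05 s, during which the arm holds its last target.

### The job

The little transformer is stuck in its assembly nest: pull that nest's knockout handle straight up, all the way, so that the rod underneath pushes the transformer up out of the pocket, and let go of the handle. Then take the raised transformer and set it down upright on the floor of the open grey tray without dropping it. Leave the round capacitor in the other nest alone.

Things in the scene. Friction and masses are not known exactly. Their poses are not given: they have to be found in the camera images.
- transformer: Transformer 54 x 44 x 42 mm high (x, y, z), 0.22 kg: dark steel core 54 x 24 in plan, copper coil 34 wide with flat faces 44 apart (y), 5 to 37 above the underside. Origin: centre of underside, z up. Sits with 1.5 mm play in a fixed aluminium nest, 80 (x) x 70 mm, pocket floor 62, rim 104 mm above the bench, top flush. Fully knocked out it stands 36 mm proud: grip it from above across the coil.
- knockout_handle (a point): Centre of the transformer nest's knockout handle: level black bar 14 x 70 x 16 mm high (x, y, z) on a 10 mm post, joined under the nest to the 24 mm rod below the pocket. Its x points to the pocket centre, 85 mm away; 45 mm from the nest's side. 90 mm above the bench at rest, slides straight up 36 mm to a stop, takes 8 to 13 N, stays where left. The other nest has one just like it.
- tray (a point): Centre of the inner floor of the open grey plastic tray, 4 mm above the bench; outside 160 x 150 mm (its x, y), walls 4 mm thick, rim 25 mm above the bench. Fixed to the bench.
- capacitor: Black round capacitor, 40 mm diameter, 42 mm high, seated flush in the round pocket of the other nest; origin at the centre of its underside. It must stay there.
There are look-alikes about, which are no part of the job. What is shaped like the transformer but green or pink is not meant.

How it is judged:
By the outcome, as a careful person would: the job done as asked, in the order asked, and still so for the second after the job is handed in, with the robot touching nothing.
It also fails if it takes over 58 s, if anything falls off the work surface, if the arm or the gripper's body presses on something with over 40 N, if the wrist force passes 120 N, or if a joint passes its speed limit or range.

## Working session

There is one attempt and no reset: what is moved stays moved. The work goes in short steps, Python scripts to look and compute and a tool call to move; the robot and the scene stay as the last step left them, time stands still between calls to the robot, and variables do not carry over. Pictures are saved under pics/ and viewed, and the job is handed in when it is done.

Besides the shell and the picture viewer there is one more tool, called after ">>>" by a JSON object that holds its "name" and its "arguments", one argument or row to a line. carry_out: Moves the arm, as the interface text tells. Its arguments: {"type":"object","properties":{"commands":{"type":"array","items":{"type":"array"}}},"required":["commands"]}

```bash
mkdir -p pics
python3 - <<'E'
from station import r, optics, workorder
import cv2,pickle
s=r.sense();print(s, r.pinch_z)
d={}
for n in("side","top","wrist"):
    c=optics.capture(n);d[n]=c
    cv2.imwrite(f"pics/a_{n}.png",c["img"][:,:,::-1]);print(n,c["mtx"],c["extrinsics"])
pickle.dump(d,open("a.pkl","wb"))
E
```

```text
{'time_s': 0.0, 'joints': array([ 8.93005372e+01,  2.20903027e+01,  3.78959468e-01, -2.78554895e-02,
       -6.84097351e+01, -1.48170661e+01]), 'joint_velocities': array([-0.03675923, -0.08293846,  0.02043002, -0.10332018, -0.02436164,
        0.06292166]), 'effort': array([ 1.34698035e-03, -3.90662885e+01,  1.87403530e+01,  4.21983227e+00,
        1.10002587e-02, -1.89510042e-04]), 'tcp_pos': array([0.16701857, 0.60164732, 0.22146176]), 'ee_rot': array([[ 9.63505344e-01, -2.67688671e-01, -4.77822964e-04],
       [-2.67689078e-01, -9.63503044e-01, -2.10749688e-03],
       [ 1.03769158e-04,  2.15849249e-03, -9.99997665e-01]]), 'wrist_force': array([ 0.71841939, -0.29344936,  0.0809519 ]), 'moment': array([0.06362295, 0.0151734 , 0.02058689]), 'gripper_width': 0.996256757999915} 0.0187
side [[380.47544422   0.         255.09483477]
 [  0.         380.47544422 192.61918251]
 [  0.           0.           1.        ]] [[-0.99022554 -0.09036609  0.10624191  0.45568139]
 [-0.13882468  0.56508265 -0.81327075  0.75638602]
 [ 0.01345664 -0.82007047 -0.57210432  0.68192037]
 [ 0.          0.          0.          1.        ]]
top [[461.39069191   0.         260.90427893]
 [  0.         461.39069191 200.90186416]
 [  0.           0.           1.        ]] [[-1.45429700e-02 -9.79203167e-01  2.02360225e-01  3.32373677e-01]
 [-9.99894221e-01  1.41975557e-02 -3.15842813e-03 -5.70603655e-02]
 [ 2.19722268e-04 -2.02384752e-01 -9.79306062e-01  1.33507905e+00]
 [ 0.00000000e+00  0.00000000e+00  0.00000000e+00  1.00000000e+00]]
wrist [[297.31863964   0.         252.3308895 ]
 [  0.         297.31863964 193.80748852]
 [  0.           0.           1.        ]] [[-0.26855733 -0.92977159 -0.25179702  0.23572985]
 [-0.96326254  0.25962617  0.06869892  0.58364734]
 [ 0.00149879  0.26099624 -0.96533865  0.38475269]
 [ 0.          0.          0.          1.        ]]
```

View pics/a_top.png

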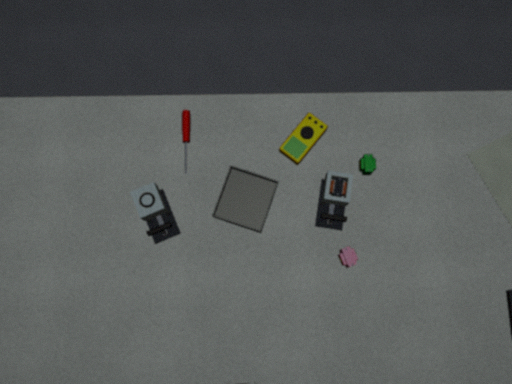

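View pics/a_side.png

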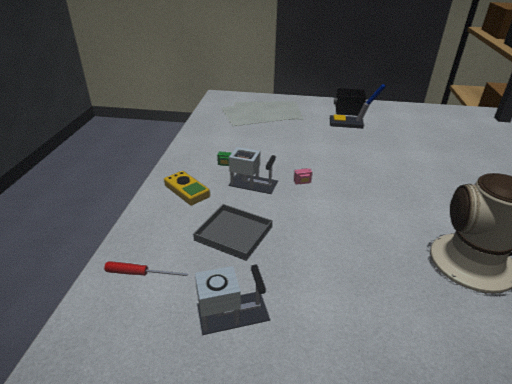

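View pics/a_wrist.png

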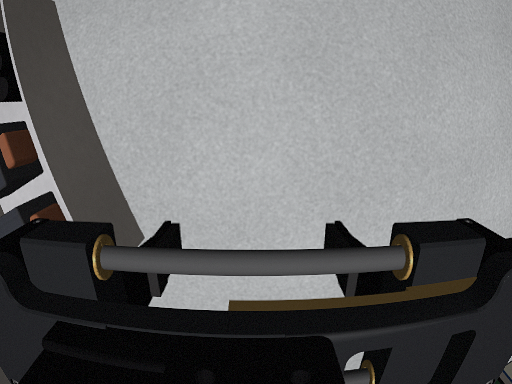

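The top view shows the transformer nest at about (338,187), its handle near (333,214), the tray at (246,199) and the capacitor nest at (147,200). I'll enlarge it next.

```bash
cat > h.py <<'E'
import numpy as np,cv2,pickle
def ray(c,u,v):
    K=c["mtx"];T=c["extrinsics"]
    x=(u-K[0,2])/K[0,0];y=(v-K[1,2])/K[1,1]
    return T[:3,3],T[:3,:3]@np.array([x,y,1.])
def rayf(c,u,v):
    K=c["mtx"];T=c["extrinsics"];dx=u-K[0,2];dy=v-K[1,2];rr=np.hypot(dx,dy);th=rr/K[0,0]
    return T[:3,3],T[:3,:3]@np.array([np.sin(th)*dx/rr,np.sin(th)*dy/rr,np.cos(th)])
def onz(c,u,v,z,f=ray):
    o,d=f(c,u,v);return o+d*(z-o[2])/d[2]
def proj(c,p,fish=False):
    T=c["extrinsics"];K=c["mtx"];q=T[:3,:3].T@(np.asarray(p)-T[:3,3])
    if fish:
        h=np.hypot(q[0],q[1]);th=np.arctan2(h,q[2]);return K[0,0]*th*q[:2]/h+K[:2,2]
    return (K@(q/q[2]))[:2]
E
python3 - <<'E'
import cv2,pickle
d=pickle.load(open("a.pkl","rb"))
t=d["top"]["img"][:,:,::-1]
a=cv2.resize(t[155:240,300:400],None,fx=8,fy=7.05,interpolation=cv2.INTER_CUBIC)
a=cv2.resize(t[160:235,300:400],None,fx=8,fy=8,interpolation=cv2.INTER_CUBIC);cv2.imwrite("pics/b_top.png",cv2.convertScaleAbs(a,alpha=1.5))
s=d["side"]["img"][:,:,::-1]
a=cv2.resize(s[140:200,210:310],None,fx=8,fy=8,interpolation=cv2.INTER_CUBIC);cv2.imwrite("pics/b_side.png",a)
E
```

```text
(no output)
```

View pics/b_top.png

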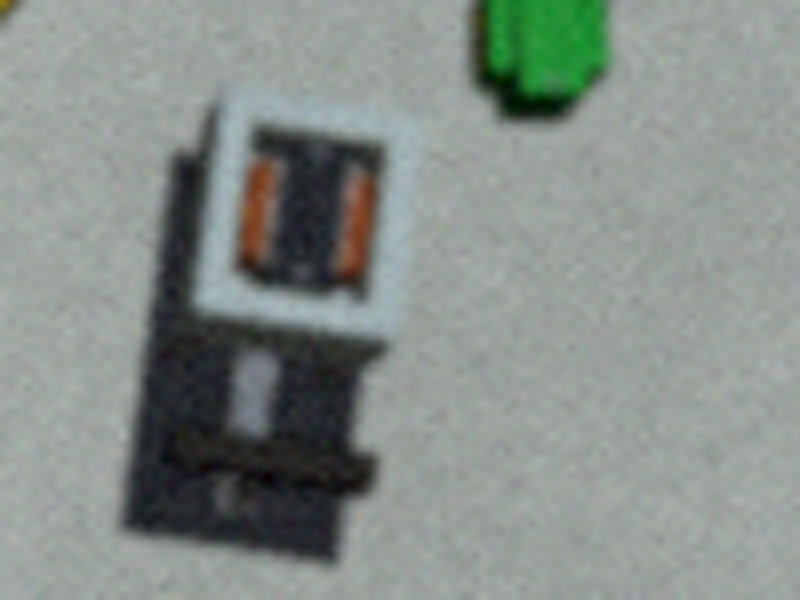

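View pics/b_side.png

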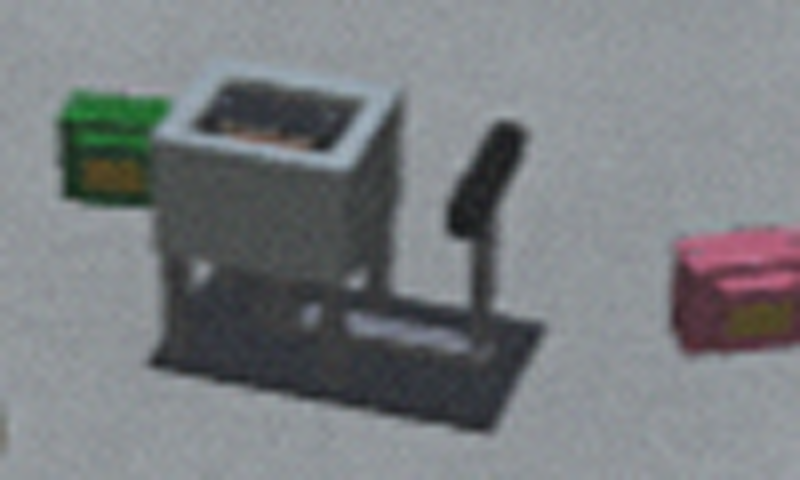

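Run:
```python
from h import *
d=pickle.load(open("a.pkl","rb"));c=d["top"];t=c["img"]
f=lambda x,y:(x/8+300-.44,y/8+160-.44)
P=[onz(c,*f(*p),.104) for p in[(222,93),(422,115),(400,337),(193,307)]]
P=np.array(P);print(P.round(4));m=P.mean(0);print("nest",m)
print([np.linalg.norm(P[i]-P[i-1]).round(4) for i in range(4)])
ax=(P[0]+P[1]-P[2]-P[3]);print("yaw", np.degrees(np.arctan2(ax[1],ax[0])))
ay=P[0]+P[3]-P[1]-P[2];print(np.degrees(np.arctan2(ay[1],ay[0]))-90)
A,B=[onz(c,*f(*p),.098) for p in[(168,447),(375,473)]];print("bar",A,B,(A+B)/2,np.linalg.norm(A-B),np.degrees(np.arctan2(*(A-B)[1::-1]))-90)
# copper
hsv=cv2.cvtColor(t,cv2.COLOR_RGB2HSV)
roi=np.zeros(t.shape[:2],np.uint8);roi[165:205,320:360]=1
mk=((hsv[...,0]<15)&(hsv[...,1]>110)&(hsv[...,2]>50)).astype(np.uint8)*roi
n,l,st,ce=cv2.connectedComponentsWithStats(mk);print(st,ce)
# tray
g=t.astype(int)
s=d["side"]
# side-view handle: top ends and nest
w=np.array([1,0]);
fs=lambda x,y:(x/8+210-.44,y/8+140-.44)
Ps=np.array([onz(s,*fs(*p),.104) for p in[(215,62),(403,92),(350,168),(157,137)]]);print(Ps.round(4),Ps.mean(0))
a=cv2.resize(t[155:245,200:290],None,fx=6,fy=6,interpolation=cv2.INTER_CUBIC);cv2.imwrite("pics/c.png",cv2.convertScaleAbs(a[:,:,::-1],alpha=1.5))
```

```text
[[ 0.6679 -0.2456  0.104 ]
 [ 0.659  -0.3142  0.104 ]
 [ 0.5811 -0.3024  0.104 ]
 [ 0.5925 -0.2324  0.104 ]]
nest [ 0.62513781 -0.27366902  0.104     ]
[np.float64(0.0765), np.float64(0.0692), np.float64(0.0788), np.float64(0.071)]
yaw -9.24195166586447
-8.332080819812774
bar [ 0.54528203 -0.222723    0.098     ] [ 0.53531057 -0.29263808  0.098     ] [ 0.5402963  -0.25768054  0.098     ] 0.0706225758703278 -8.116930590470417
[[     0      0    512    384 196554]
 [   330    181      4     11     28]
 [   343    183      4     11     26]] [[255.47743623 191.50118034]
 [331.39285714 186.10714286]
 [344.34615385 188.38461538]]
[[ 0.6571 -0.3065  0.104 ]
 [ 0.5797 -0.2941  0.104 ]
 [ 0.5918 -0.2318  0.104 ]
 [ 0.6682 -0.2432  0.104 ]] [ 0.624192   -0.26890452  0.104     ]
```

View pics/c.png

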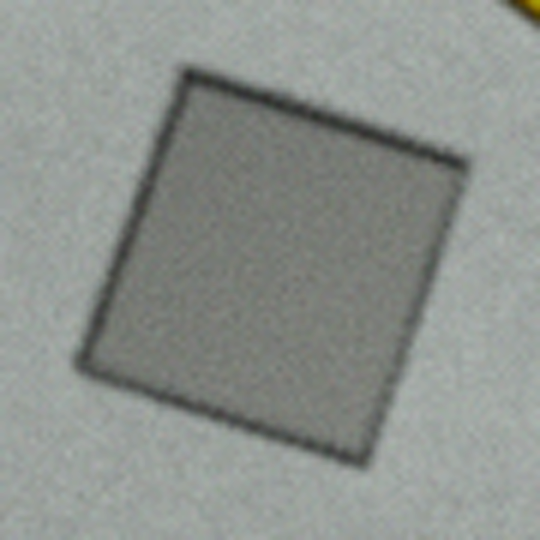

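>>> {"name": "carry_out", "arguments": {
  "commands": [
    [[0.0246, 0.0304, 0], [0, 0, 0], 0.036],
    [[0.0246, 0.0304, 0], [0, 0, 0], 0.036],
    [[0.0246, 0.0304, 0], [0, 0, 0], 0.036],
    [[0.0246, 0.0304, 0], [0, 0, 0], 0.036],
    [[0.0246, 0.0304, 0], [0, 0, 0], 0.036],
    [[0.0246, 0.0304, 0], [0, 0, 0], 0.036],
    [[0.0246, 0.0304, 0], [0, 0, 0], 0.036],
    [[0.0246, 0.0304, 0], [0, 0, 0], 0.036],
    [[0.0246, 0.0304, 0], [0, 0, 0], 0.036],
    [[0.0246, 0.0304, 0], [0, 0, 0], 0.036],
    [[0.0246, 0.0304, 0], [0, 0, 0], 0.036],
    [[0.0246, 0.0304, 0], [0, 0, 0], 0.036]
  ]
}}

```text
time_s: 1.15
tcp_pos: [0.3568, 0.1569, 0.2179]
ee_rot: [[0.967, -0.254, -0.001], [-0.254, -0.967, -0.006], [0.001, 0.006, -1.0]]
wrist_force: [1.0, 1.1, -0.7]
gripper_width: 0.419
```

Run:
```python
from station import r
from h import *
s=r.sense();print(s["joints"],s["tcp_pos"],s["gripper_width"])
d=pickle.load(open("a.pkl","rb"));c=d["top"]
f=lambda x,y:(x/6+200-.42,y/6+155-.42)
P=np.array([onz(c,*f(*p),.025) for p in[(187,65),(470,160),(367,468),(78,365)]]);print(P,P.mean(0),[np.linalg.norm(P[i]-P[i-1]).round(4) for i in range(4)])
```

```text
[ 48.11415182  -1.43513024 -29.97907437   0.22947772 -61.76410268
  27.04383525] [0.35681462 0.15690888 0.21787955] 0.41913978168745436
[[ 0.71112625  0.02600282  0.025     ]
 [ 0.66106624 -0.11188892  0.025     ]
 [ 0.5106232  -0.05949016  0.025     ]
 [ 0.56242086  0.07852457  0.025     ]] [ 0.61130914 -0.01671292  0.025     ] [np.float64(0.1577), np.float64(0.1467), np.float64(0.1593), np.float64(0.1474)]
```

>>> {"name": "carry_out", "arguments": {
  "commands": [
    [[0.0238, 0.0298, 0], [0, 0, 0], 0.036],
    [[0.0238, 0.0298, 0], [0, 0, 0], 0.036],
    [[0.0238, 0.0298, 0], [0, 0, 0], 0.036],
    [[0.0238, 0.0298, 0], [0, 0, 0], 0.036],
    [[0.0238, 0.0298, 0], [0, 0, 0], 0.036],
    [[0.0238, 0.0298, 0], [0, 0, 0], 0.036],
    [[0.0238, 0.0298, 0], [0, 0, 0], 0.036],
    [[0.0238, 0.0298, 0], [0, 0, 0], 0.036],
    [[0.0238, 0.0298, 0], [0, 0, 0], 0.036],
    [[0.0238, 0.0298, 0], [0, 0, 0], 0.036],
    [[0.0238, 0.0298, 0], [0, 0, 0], 0.036],
    [[0.0238, 0.0298, 0], [0, 0, 0], 0.036]
  ]
}}

```text
time_s: 2.15
tcp_pos: [0.5442, -0.2863, 0.2199]
ee_rot: [[0.967, -0.255, 0.001], [-0.255, -0.967, -0.002], [0.001, 0.002, -1.0]]
wrist_force: [1.4, 0.8, 0.7]
gripper_width: 0.417
```

>>> {"name": "carry_out", "arguments": {
  "commands": [
    [[0, 0, 0], [0, 0, 7.1], 0.036],
    [[0, 0, 0], [0, 0, 7.1], 0.036],
    [[0, 0, 0], [0, 0, 7.1], 0.036],
    [[0, 0, 0], [0, 0, 7.1], 0.036],
    [[0, 0, 0], [0, 0, 7.1], 0.036],
    [[0, 0, 0], [0, 0, 7.1], 0.036],
    [[0, 0, 0], [0, 0, 7.1], 0.036],
    [[0, 0, 0], [0, 0, 7.1], 0.036],
    [[0, 0, 0], [0, 0, 7.1], 0.036],
    [[0, 0, 0], [0, 0, 7.1], 0.036],
    [[0, 0, 0], [0, 0, 7.1], 0.036],
    [[0, 0, 0], [0, 0, 7.1], 0.036]
  ]
}}

```text
time_s: 3.15
tcp_pos: [0.5431, -0.2955, 0.2093]
ee_rot: [[-0.191, -0.982, -0.013], [-0.982, 0.191, 0.002], [0.001, 0.013, -1.0]]
wrist_force: [-0.5, -0.5, -0.6]
gripper_width: 0.414
```

```bash
cat > look.py <<'E'
import sys
from station import r,optics
from h import *
nm=sys.argv[1]
s=r.sense();print(s["time_s"],s["joints"].round(1),s["tcp_pos"].round(4),s["wrist_force"].round(1),s["gripper_width"])
R=s["ee_rot"];print("yaw x",np.degrees(np.arctan2(R[1,0],R[0,0])).round(2),"tilt z",R[:,2].round(4))
d={}
for n in sys.argv[2:]:
    d[n]=optics.capture(n);cv2.imwrite(f"pics/{nm}_{n}.png",cv2.resize(d[n]["img"][:,:,::-1],(768,576),interpolation=cv2.INTER_CUBIC))
pickle.dump(d,open(nm+".pkl","wb"))
E
python3 look.py d wrist top
```

```text
3.15 [-13.5  22.3  -1.2   0.1 -67.3   2.5] [ 0.5431 -0.2955  0.2093] [-0.5 -0.5 -0.6] 0.41429848634972616
yaw x -101.0 tilt z [-0.0131  0.0017 -0.9999]
```

View pics/d_wrist.png

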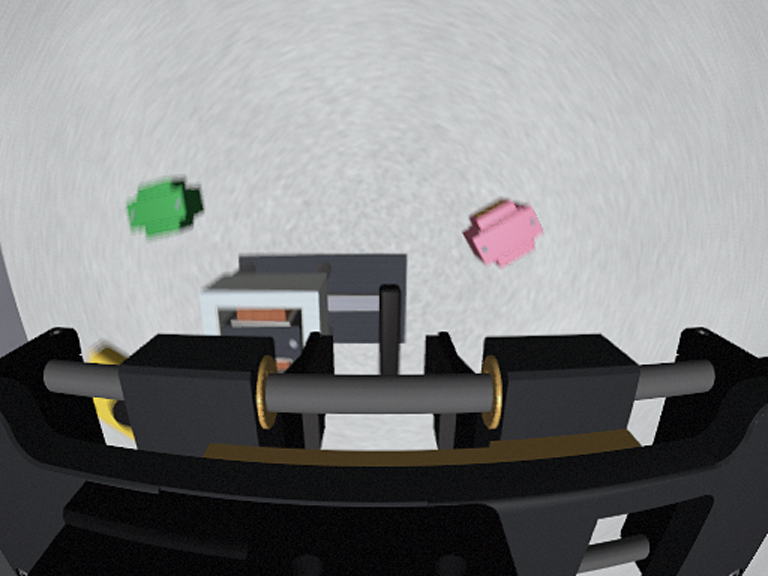

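The wrist view shows the bar between the open fingers, its near end at about (390,287) and the edges at u≈380 and 400, with the nest rim to its left. I'll cast those points.

Run:
```python
from h import *
d=pickle.load(open("d.pkl","rb"));c=d["wrist"]
g=lambda u,v,z:onz(c,(u+.5)/1.5-.5,(v+.5)/1.5-.5,z,rayf).round(4)
for p in[(380,286),(400,286),(381,370),(398,370)]:print("bar",p,g(*p,.098))
for p in[(203,292),(322,289)]:print("rim",p,g(*p,.104))
print(proj(c,[.541,-.259,.098],True)*1.5)
i=c["img"][:,:,::-1];cv2.imwrite("pics/e.png",cv2.convertScaleAbs(cv2.resize(i[160:260,120:290],None,fx=4.7,fy=4.7,interpolation=cv2.INTER_CUBIC),alpha=1.3))
```

```text
bar (380, 286) [ 0.5409 -0.2946  0.098 ]
bar (400, 286) [ 0.5284 -0.2921  0.098 ]
bar (381, 370) [ 0.5514 -0.2368  0.098 ]
bar (398, 370) [ 0.5401 -0.2345  0.098 ]
rim (203, 292) [ 0.6551 -0.3149  0.104 ]
rim (322, 289) [ 0.5766 -0.3013  0.104 ]
[389.85739201 337.12496948]
```

View pics/e.png

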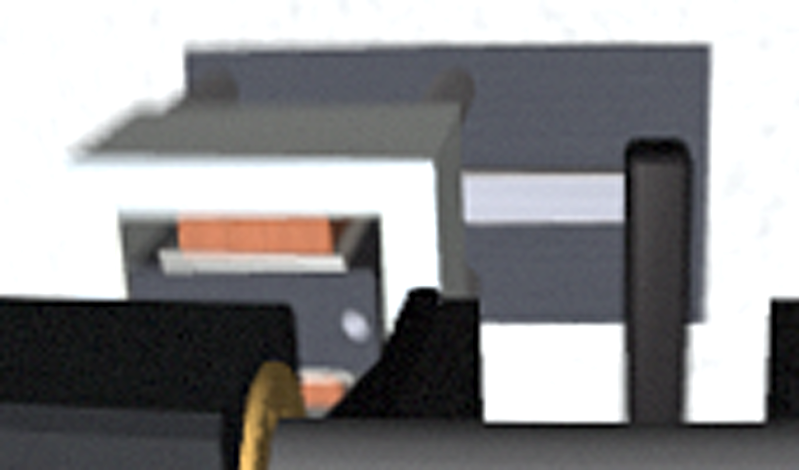

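>>> {"name": "carry_out", "arguments": {
  "commands": [
    [[-0.018, 0.0045, 0], [0.75, 0, -2], 0.036],
    [[-0.018, 0.0045, 0], [0, 0, 0], 0.036],
    [[0, 0, 0], [0, 0, 0], 0.036],
    [[0, 0, 0.02], [0, 0, 0], 0.036],
    [[0, 0, 0.03], [0, 0, 0], 0.036],
    [[0, 0, 0.03], [0, 0, 0], 0.036],
    [[0, 0, 0.01], [0, 0, 0], 0.036],
    [[0, 0, 0], [0, 0, 0], 0.036]
  ]
}}

```text
time_s: 3.92
tcp_pos: [0.5422, -0.2593, 0.1177]
ee_rot: [[-0.122, -0.992, 0.006], [-0.992, 0.122, -0.003], [0.002, -0.006, -1.0]]
wrist_force: [0.8, 0.2, 0.2]
gripper_width: 0.411
```

```bash
python3 look.py f wrist side
```

```text
3.9167 [-10.1  24.8 -11.5   0.1 -53.4   3. ] [ 0.5422 -0.2593  0.1177] [0.8 0.2 0.2] 0.41128384151641423
yaw x -97.03 tilt z [ 0.0061 -0.0029 -1.    ]
```

View pics/f_wrist.png

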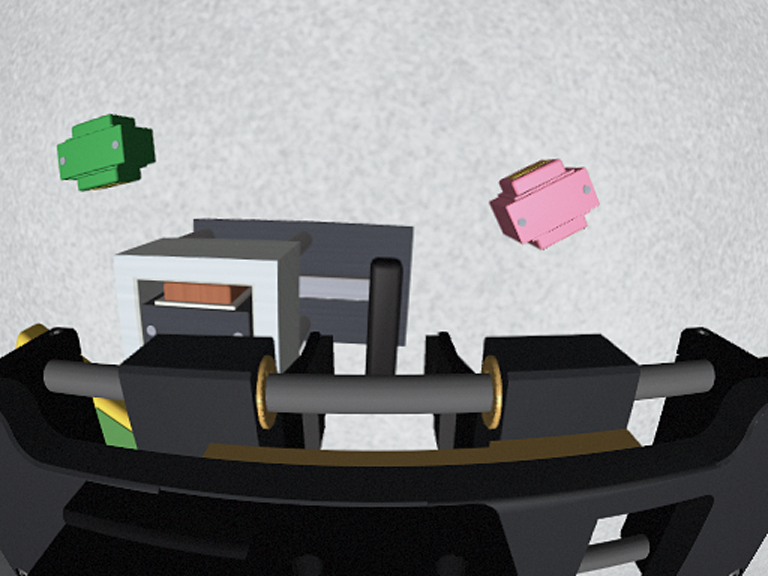

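View pics/f_side.png

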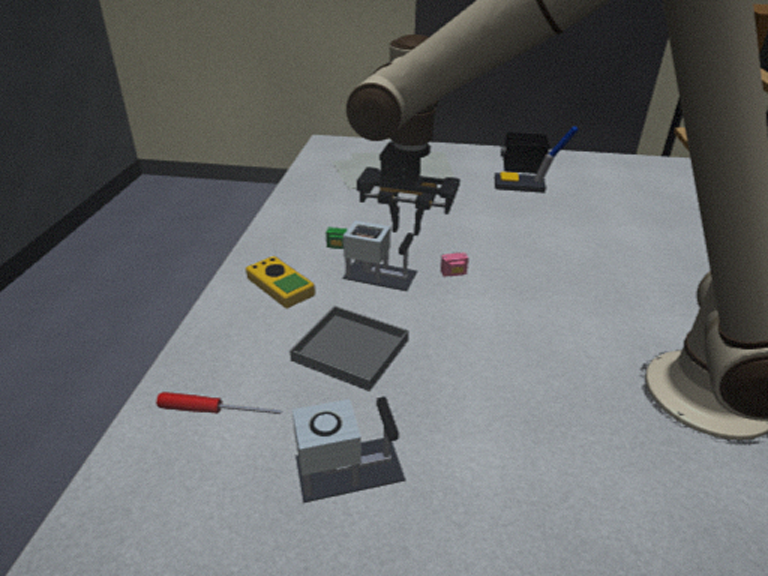

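Run:
```python
from h import *
d=pickle.load(open("f.pkl","rb"));c=d["wrist"]
g=lambda u,v,z:onz(c,(u+.5)/1.5-.5,(v+.5)/1.5-.5,z,rayf).round(4)
for p in[(371,262),(402,262),(371,370),(396,370)]:print("bar",p,g(*p,.098))
for p in[(116,256),(300,258)]:print("rim",p,g(*p,.104))
i=c["img"][:,:,::-1];cv2.imwrite("pics/g.png",cv2.resize(i[150:260,200:330],None,fx=5,fy=5,interpolation=cv2.INTER_CUBIC))
```

```text
bar (371, 262) [ 0.5412 -0.2931  0.098 ]
bar (402, 262) [ 0.5284 -0.2915  0.098 ]
bar (371, 370) [ 0.5476 -0.244   0.098 ]
bar (396, 370) [ 0.5364 -0.2426  0.098 ]
rim (116, 256) [ 0.657 -0.313  0.104]
rim (300, 258) [ 0.5696 -0.2996  0.104 ]
```

View pics/g.png

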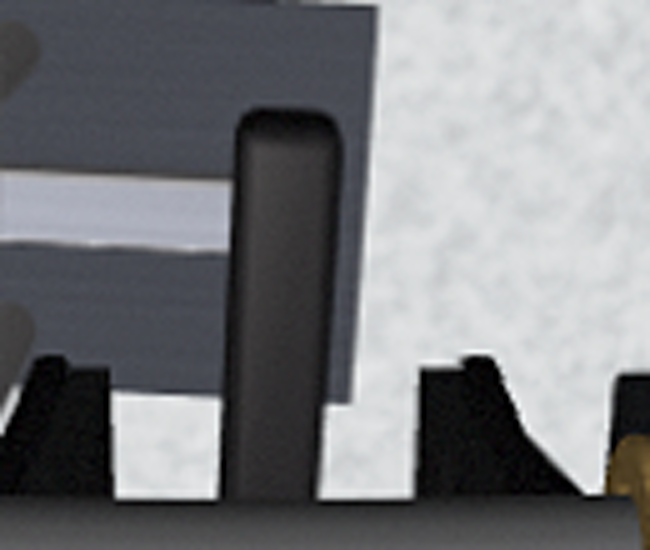

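>>> {"name": "carry_out", "arguments": {
  "commands": [
    [[0, 0.002, 0], [-0.35, 0, 1.6], 0.036],
    [[0, 0, 0.012], [0, 0, 0], 0.036],
    [[0, 0, 0.015], [0, 0, 0], 0.036],
    [[0, 0, 0.012], [0, 0, 0], 0.036],
    [[0, 0, 0.005], [0, 0, 0], 0.036],
    [[0, 0, 0], [0, 0, 0], 0.036]
  ]
}}

```text
time_s: 4.52
tcp_pos: [0.5488, -0.263, 0.0846]
ee_rot: [[-0.144, -0.989, 0.022], [-0.989, 0.144, -0.009], [0.006, -0.023, -1.0]]
wrist_force: [0.1, -0.8, -1.1]
gripper_width: 0.412
```

```bash
python3 look.py i wrist side
python3 - <<'E'
from h import *
c=pickle.load(open("i.pkl","rb"))["side"]
i=c["img"][:,:,::-1];cv2.imwrite("pics/i_s.png",cv2.resize(i[110:200,210:310],None,fx=6,fy=6,interpolation=cv2.INTER_CUBIC))
E
```

```text
4.5167 [-10.2  27.1 -13.2   0.4 -48.3   1.6] [ 0.5488 -0.263   0.0846] [ 0.1 -0.8 -1.1] 0.41245683208882816
yaw x -98.31 tilt z [ 0.0216 -0.0094 -0.9997]
```

View pics/i_wrist.png

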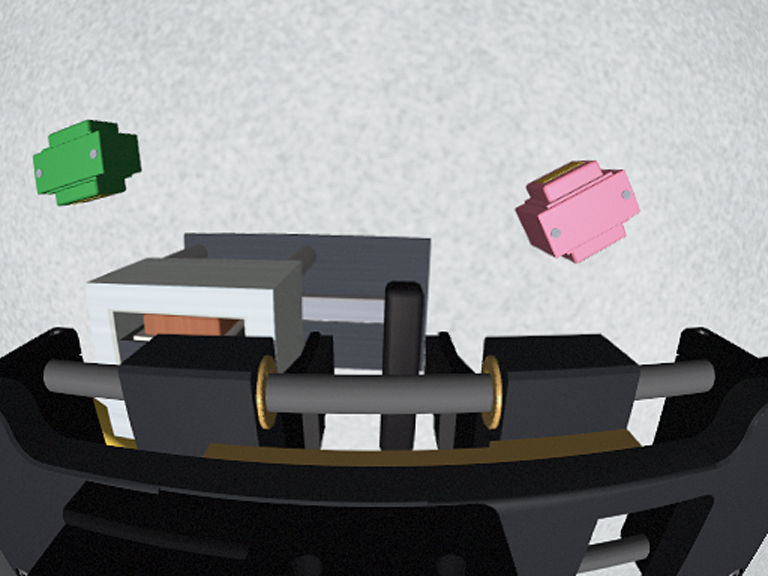

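View pics/i_s.png

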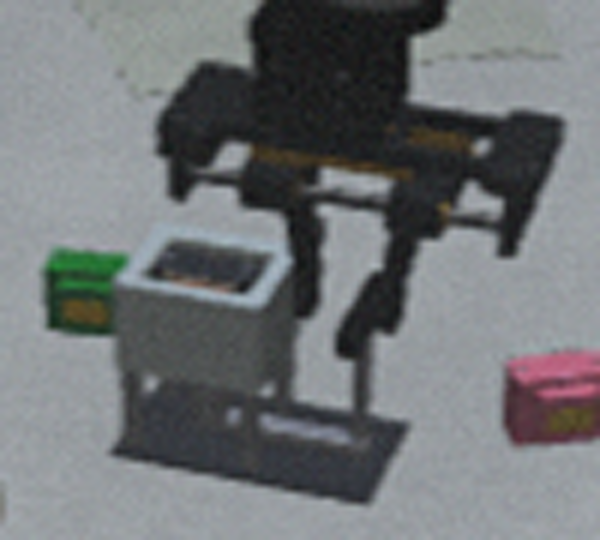

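>>> {"name": "carry_out", "arguments": {
  "commands": [
    [[-0.0013, 0.005, 0], [-0.7, -0.2, 0], 0.036],
    [[-0.0013, 0.005, 0], [-0.5, -0.15, 0], 0.036],
    [[0, 0, 0], [0, 0, 0], 0.036]
  ]
}}

```text
time_s: 4.87
tcp_pos: [0.5405, -0.2593, 0.0882]
ee_rot: [[-0.144, -0.99, 0.006], [-0.99, 0.144, -0.001], [0.0, -0.006, -1.0]]
wrist_force: [-0.5, 0.3, 0.1]
gripper_width: 0.41
```

```bash
python3 look.py j wrist
```

```text
4.8667 [-10.2  26.6 -13.4   0.  -49.7   1.9] [ 0.5405 -0.2593  0.0882] [-0.5  0.3  0.1] 0.4104217816325426
yaw x -98.26 tilt z [ 0.0058 -0.0012 -1.    ]
```

>>> {"name": "carry_out", "arguments": {
  "commands": [
    [[0, 0.001, 0.006], [-0.4, 0, 0], 0.036],
    [[0, 0.001, 0.007], [-0.4, 0, 0], 0.036],
    [[0, 0, 0.003], [-0.2, 0, 0], 0.036],
    [[0, 0, 0], [0, 0, 0], 0.036]
  ]
}}

```text
time_s: 5.25
tcp_pos: [0.5391, -0.2591, 0.0717]
ee_rot: [[-0.143, -0.99, -0.01], [-0.99, 0.143, 0.001], [0.001, 0.01, -1.0]]
wrist_force: [-0.3, 0.1, 0.5]
gripper_width: 0.418
```

```bash
python3 look.py k wrist
```

```text
5.25 [-10.1  28.  -13.9   0.1 -48.7   1.8] [ 0.5391 -0.2591  0.0717] [-0.3  0.1  0.5] 0.41771061731859493
yaw x -98.23 tilt z [-1.050e-02  6.000e-04 -9.999e-01]
```

View pics/k_wrist.png

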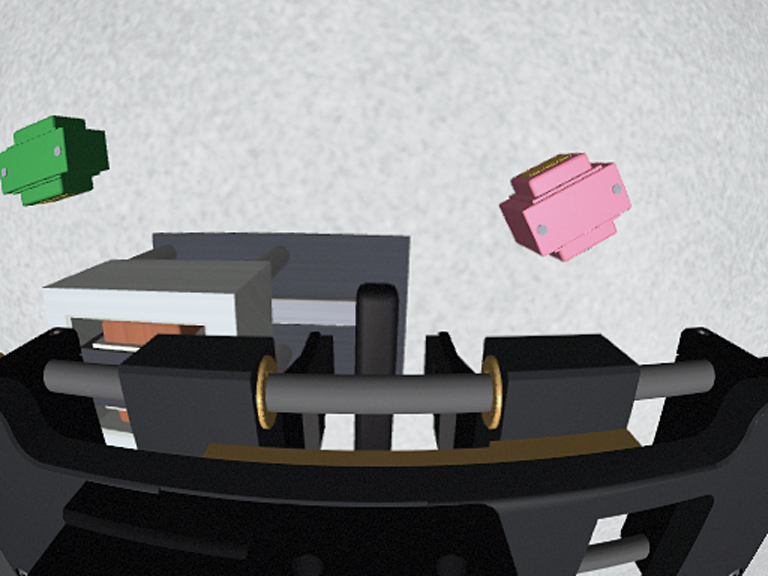

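The bar is centred between the fingers (u≈377, fingers at 333 and 425), so I'll close on it.

>>> {"name": "carry_out", "arguments": {
  "commands": [
    [[0, 0, 0], [0.5, 0, 0], 0.02],
    [[0, 0, 0], [0, 0, 0], 0.01],
    [[0, 0, 0], [0, 0, 0], 0.0],
    [[0, 0, 0], [0, 0, 0], 0.0],
    [[0, 0, 0], [0, 0, 0], 0.0],
    [[0, 0, 0], [0, 0, 0], 0.0],
    [[0, 0, 0], [0, 0, 0], 0.0]
  ]
}}

```text
time_s: 5.88
tcp_pos: [0.541, -0.2594, 0.0715]
ee_rot: [[-0.146, -0.989, 0.003], [-0.989, 0.146, -0.001], [0.001, -0.003, -1.0]]
wrist_force: [0.8, -0.7, -1.3]
gripper_width: 0.159
```

>>> {"name": "carry_out", "arguments": {
  "commands": [
    [[0, 0, -0.006], [0, 0, 0], 0.0],
    [[0, 0, -0.006], [0, 0, 0], 0.0],
    [[0, 0, -0.006], [0, 0, 0], 0.0],
    [[0, 0, -0.006], [0, 0, 0], 0.0]
  ]
}}

```text
time_s: 6.22
tcp_pos: [0.541, -0.2594, 0.0883]
ee_rot: [[-0.15, -0.989, 0.002], [-0.989, 0.15, 0.002], [-0.002, -0.002, -1.0]]
wrist_force: [5.4, -2.9, -12.7]
gripper_width: 0.159
```

>>> {"name": "carry_out", "arguments": {
  "commands": [
    [[0, 0, -0.006], [0, 0, 0], 0.0],
    [[0, 0, -0.006], [0, 0, 0], 0.0],
    [[0, 0, -0.006], [0, 0, 0], 0.0]
  ]
}}

```text
time_s: 6.47
tcp_pos: [0.5409, -0.2593, 0.1003]
ee_rot: [[-0.153, -0.988, 0.001], [-0.988, 0.153, 0.004], [-0.004, 0.0, -1.0]]
wrist_force: [5.2, -3.5, -11.9]
gripper_width: 0.154
```

```bash
python3 look.py l wrist
```

```text
6.4667 [-10.3  26.  -12.2  -0.3 -51.8   1.7] [ 0.5409 -0.2593  0.1003] [  5.2  -3.5 -11.9] 0.1543718561152249
yaw x -98.81 tilt z [ 5.0e-04  4.2e-03 -1.0e+00]
```

>>> {"name": "carry_out", "arguments": {
  "commands": [
    [[0, 0, -0.005], [0, 0, 0], 0.0],
    [[0, 0, -0.004], [0, 0, 0], 0.0],
    [[0, 0, -0.003], [0, 0, 0], 0.0]
  ]
}}

```text
time_s: 6.77
tcp_pos: [0.5409, -0.2593, 0.1075]
ee_rot: [[-0.155, -0.988, -0.001], [-0.988, 0.155, 0.006], [-0.006, 0.002, -1.0]]
wrist_force: [5.0, -3.1, -11.1]
gripper_width: 0.158
```

>>> {"name": "carry_out", "arguments": {
  "commands": [
    [[0, 0, -0.003], [0, 0, 0], 0.0],
    [[0, 0, -0.003], [0, 0, 0], 0.0]
  ]
}}

```text
time_s: 6.93
tcp_pos: [0.5409, -0.2592, 0.1077]
ee_rot: [[-0.157, -0.988, -0.001], [-0.988, 0.157, 0.008], [-0.008, 0.003, -1.0]]
wrist_force: [6.7, -4.5, -17.4]
gripper_width: 0.157
```

```bash
python3 look.py m wrist side;python3 - <<'E'
from h import *
c=pickle.load(open("m.pkl","rb"))["side"]
i=c["img"][:,:,::-1];cv2.imwrite("pics/m_s.png",cv2.resize(i[110:200,210:310],None,fx=6,fy=6,interpolation=cv2.INTER_CUBIC))
E
```

```text
6.9333 [-10.4  25.6 -11.5  -0.6 -53.    1.7] [ 0.5409 -0.2592  0.1077] [  6.7  -4.5 -17.4] 0.15655222813974973
yaw x -99.03 tilt z [-0.0013  0.0081 -1.    ]
```

View pics/m_s.png

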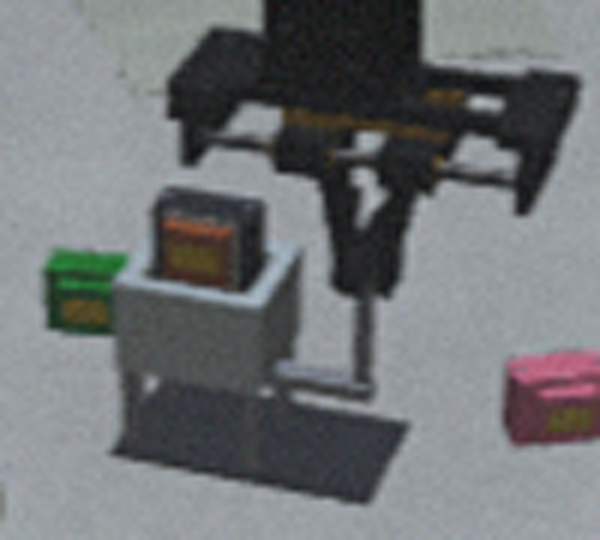

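View pics/m_wrist.png

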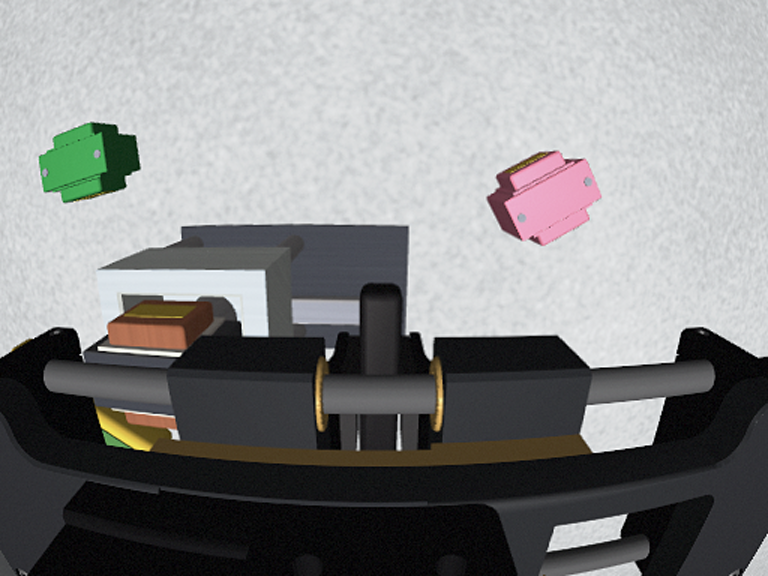

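The transformer now stands proud and the handle has hit its stop, with 36.2 mm of travel and a force jump. I'll pull once more to be sure, relax and release.

>>> {"name": "carry_out", "arguments": {
  "commands": [
    [[0, 0, -0.005], [0, 0, 0], 0.0],
    [[0, 0, -0.005], [0, 0, 0], 0.0]
  ]
}}

```text
time_s: 7.2
tcp_pos: [0.5409, -0.2591, 0.1078]
ee_rot: [[-0.16, -0.987, -0.003], [-0.987, 0.16, 0.011], [-0.011, 0.005, -1.0]]
wrist_force: [10.4, -7.1, -26.5]
gripper_width: 0.157
```

>>> {"name": "carry_out", "arguments": {
  "commands": [
    [[0, 0, 0], [0, 0, 0], 0.0],
    [[0, 0, 0], [0, 0, 0], 0.03],
    [[0, 0, 0], [0, 0, 0], 0.036],
    [[0, 0, 0], [0, 0, 0], 0.036],
    [[0, 0, 0], [0, 0, 0], 0.036]
  ]
}}

```text
time_s: 7.62
tcp_pos: [0.5393, -0.259, 0.1077]
ee_rot: [[-0.158, -0.987, -0.008], [-0.987, 0.158, 0.012], [-0.01, 0.01, -1.0]]
wrist_force: [1.5, 0.6, -0.0]
gripper_width: 0.365
```

>>> {"name": "carry_out", "arguments": {
  "commands": [
    [[0, 0, -0.015], [0.5, 0.6, 0], 0.036],
    [[0, 0, -0.02], [0, 0, 0], 0.036],
    [[0, 0, -0.03], [0, 0, 0], 0.04],
    [[0, 0, -0.03], [0, 0, 0], 0.06],
    [[0, 0, -0.01], [0, 0, 0], 0.087],
    [[0, 0, 0], [0, 0, -5], 0.087],
    [[0, 0, 0], [0, 0, -7], 0.087],
    [[0, 0, 0], [0, 0, -7], 0.087],
    [[0, 0, 0], [0, 0, -7], 0.087],
    [[0, 0, 0], [0, 0, -7], 0.087],
    [[0, 0, 0], [0, 0, -7], 0.087],
    [[0, 0, 0], [0, 0, -7], 0.087]
  ]
}}

```text
time_s: 8.62
tcp_pos: [0.5372, -0.2595, 0.2408]
ee_rot: [[0.632, -0.775, 0.019], [-0.775, -0.632, -0.014], [0.023, -0.006, -1.0]]
wrist_force: [-0.3, -0.7, 0.3]
gripper_width: 0.981
```

>>> {"name": "carry_out", "arguments": {
  "commands": [
    [[0, 0, 0], [0, 0, -7], 0.087],
    [[0, 0, 0], [0, 0, -7], 0.087],
    [[0, 0, 0], [0, 0, -7], 0.087],
    [[0, 0, 0], [0, 0, -7], 0.087],
    [[0, 0, 0], [0, 0, -7], 0.087],
    [[0, 0, 0], [0, 0, -5], 0.087],
    [[0, 0, 0], [0, 0, 0], 0.087]
  ]
}}

```text
time_s: 9.2
tcp_pos: [0.5352, -0.2595, 0.2551]
ee_rot: [[0.986, -0.166, 0.033], [-0.165, -0.986, -0.023], [0.037, 0.017, -0.999]]
wrist_force: [-0.5, 1.1, -0.2]
gripper_width: 0.999
```

```bash
python3 look.py n wrist side
```

```text
9.2 [ -9.8  16.7  -3.1   1.  -68.1  89.9] [ 0.5352 -0.2595  0.2551] [-0.5  1.1 -0.2] 0.9989351186663957
yaw x -9.52 tilt z [ 0.0332 -0.0229 -0.9992]
```

View pics/n_wrist.png

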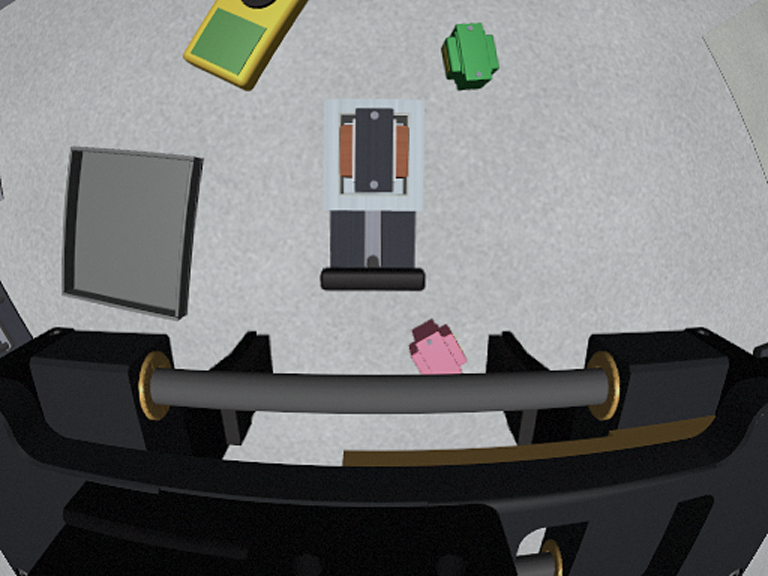

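The wrist view shows the raised transformer: the core top is at u 356–393, v 107–191, with copper on both sides. The raised handle is at (373,278) and the tray is at left.

Run:
```python
from h import *
d=pickle.load(open("n.pkl","rb"));c=d["wrist"]
g=lambda u,v,z:onz(c,(u+.5)/1.5-.5,(v+.5)/1.5-.5,z,rayf)
P=np.array([g(*p,.140) for p in[(355,107),(394,107),(395,192),(356,192)]]);print(P.round(4),P.mean(0).round(4))
v=P[0]+P[1]-P[2]-P[3];print(np.linalg.norm(v)/2,np.degrees(np.arctan2(v[1],v[0])))
print("screws",g(374,116,.14),g(374,184,.14))
print("bar",g(321,268,.134),g(425,268,.134))
T=np.array([g(*p,.025) for p in[(71,148),(203,158),(185,319),(63,295)]]);print(T.round(4),T.mean(0).round(4))
```

```text
[[ 0.6536 -0.2656  0.14  ]
 [ 0.6495 -0.2896  0.14  ]
 [ 0.596  -0.2812  0.14  ]
 [ 0.6001 -0.2572  0.14  ]] [ 0.6248 -0.2734  0.14  ]
0.05415105735792752 -8.954147782503426
screws [ 0.64577037 -0.27631974  0.14      ] [ 0.60314594 -0.26909678  0.14      ]
bar [ 0.55543264 -0.22575185  0.134     ] [ 0.54382059 -0.2929548   0.134     ]
[[ 0.7115  0.0289  0.025 ]
 [ 0.6595 -0.12    0.025 ]
 [ 0.5132 -0.0658  0.025 ]
 [ 0.5628  0.0814  0.025 ]] [ 0.6118 -0.0189  0.025 ]
```

>>> {"name": "carry_out", "arguments": {
  "commands": [
    [[0.03, 0, 0], [0.5, -1.1, 0], 0.087],
    [[0.03, 0, 0], [0.5, -1, 0], 0.087],
    [[0.03, -0.001, 0], [0, 0, 0], 0.087],
    [[0, 0, 0], [0, 0, 0], 0.087],
    [[0, 0, 0.02], [0, 0, 0], 0.087],
    [[0, 0, 0.03], [0, 0, 0], 0.087],
    [[0, 0, 0.015], [0, 0, 0], 0.087],
    [[0, 0, 0], [0, 0, 0], 0.087]
  ]
}}

```text
time_s: 9.97
tcp_pos: [0.6231, -0.2737, 0.1919]
ee_rot: [[0.982, -0.187, -0.002], [-0.187, -0.982, 0.0], [-0.002, 0.0, -1.0]]
wrist_force: [0.0, -0.5, -0.5]
gripper_width: 1.0
```

```bash
python3 look.py o wrist
```

```text
9.9667 [-10.1  28.7   6.7   0.  -68.1  89.3] [ 0.6231 -0.2737  0.1919] [ 0.  -0.5 -0.5] 1.0004283867089703
yaw x -10.79 tilt z [-1.6e-03  3.0e-04 -1.0e+00]
```

View pics/o_wrist.png

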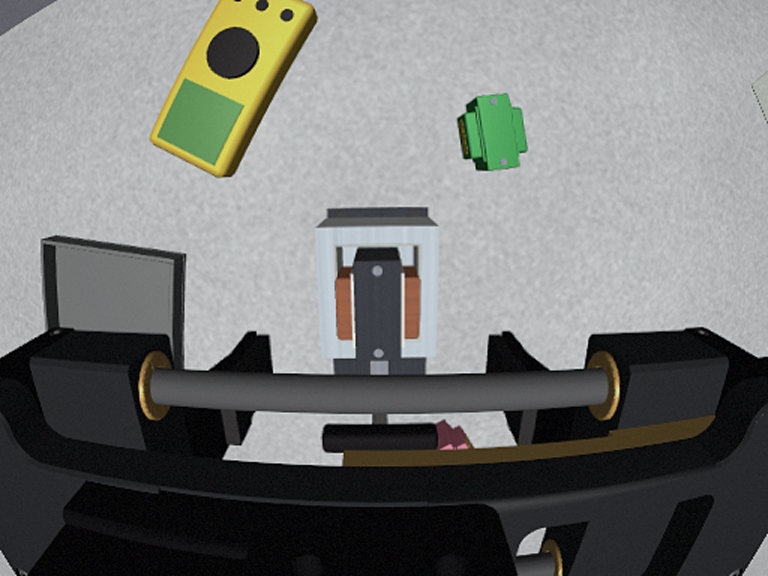

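>>> {"name": "carry_out", "arguments": {
  "commands": [
    [[0.002, 0, 0.012], [0, 0, -1.7], 0.087],
    [[0, 0, 0.02], [0, 0, 0], 0.087],
    [[0, 0, 0.01], [0, 0, 0], 0.087],
    [[0, 0, 0], [0, 0, 0], 0.087]
  ]
}}

```text
time_s: 10.35
tcp_pos: [0.6277, -0.2756, 0.1579]
ee_rot: [[0.987, -0.159, 0.01], [-0.159, -0.987, -0.005], [0.01, 0.004, -1.0]]
wrist_force: [-0.1, -0.9, -0.9]
gripper_width: 1.0
```

```bash
python3 look.py p wrist
python3 - <<'E'
from h import *
d=pickle.load(open("p.pkl","rb"));c=d["wrist"]
i=c["img"][:,:,::-1];cv2.imwrite("pics/p_z.png",cv2.resize(i[150:300,130:380],None,fx=3.2,fy=3.2,interpolation=cv2.INTER_CUBIC))
E
```

```text
10.35 [-10.1  30.2   4.1   0.2 -63.4  90.9] [ 0.6277 -0.2756  0.1579] [-0.1 -0.9 -0.9] 0.9997959627290405
yaw x -9.14 tilt z [ 0.0097 -0.0053 -0.9999]
```

View pics/p_z.png

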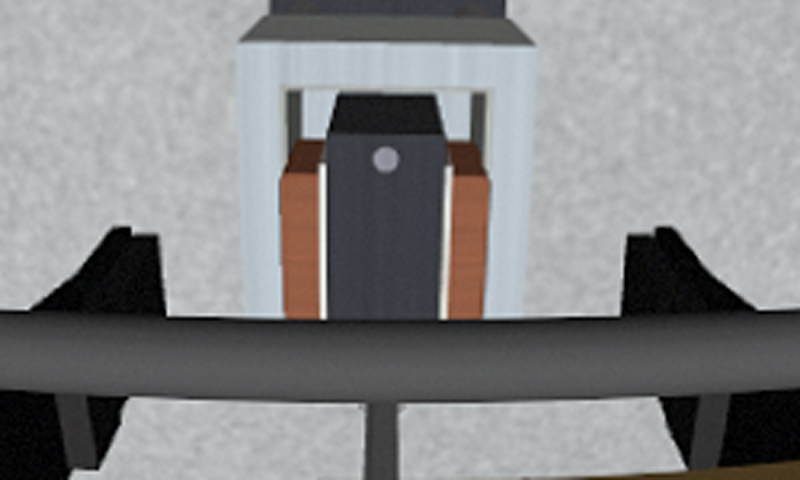

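>>> {"name": "carry_out", "arguments": {
  "commands": [
    [[-0.003, -0.002, 0], [0.2, -0.6, 0], 0.087],
    [[-0.001, 0, 0.012], [0, -0.3, 0], 0.087],
    [[-0.001, 0, 0.012], [0, -0.3, 0], 0.087],
    [[0, 0, 0.008], [0, -0.2, 0], 0.087],
    [[0, 0, 0], [0, 0, 0], 0.087]
  ]
}}

```text
time_s: 10.82
tcp_pos: [0.6253, -0.2736, 0.1303]
ee_rot: [[0.987, -0.159, -0.006], [-0.159, -0.987, -0.001], [-0.006, 0.002, -1.0]]
wrist_force: [-0.6, 0.0, -0.2]
gripper_width: 1.003
```

>>> {"name": "carry_out", "arguments": {
  "commands": [
    [[0, 0, 0.007], [0, 0, 0], 0.087],
    [[-0.001, 0, 0.009], [0, -0.2, 0], 0.087],
    [[0, 0, 0.003], [0, 0, 0], 0.087],
    [[0, 0, 0], [0, 0, 0], 0.087]
  ]
}}

```text
time_s: 11.15
tcp_pos: [0.6238, -0.2734, 0.1081]
ee_rot: [[0.987, -0.159, -0.012], [-0.159, -0.987, 0.0], [-0.011, 0.002, -1.0]]
wrist_force: [-0.5, -0.5, -0.2]
gripper_width: 0.997
```

```bash
python3 look.py q wrist side;python3 - <<'E'
from h import *
c=pickle.load(open("q.pkl","rb"))["side"]
i=c["img"][:,:,::-1];cv2.imwrite("pics/q_s.png",cv2.resize(i[90:200,190:310],None,fx=5,fy=5,interpolation=cv2.INTER_CUBIC))
E
```

```text
11.15 [-10.   32.8   1.2   0.1 -59.   90.8] [ 0.6238 -0.2734  0.1081] [-0.5 -0.5 -0.2] 0.9973261137673226
yaw x -9.15 tilt z [-1.160e-02  1.000e-04 -9.999e-01]
```

View pics/q_wrist.png

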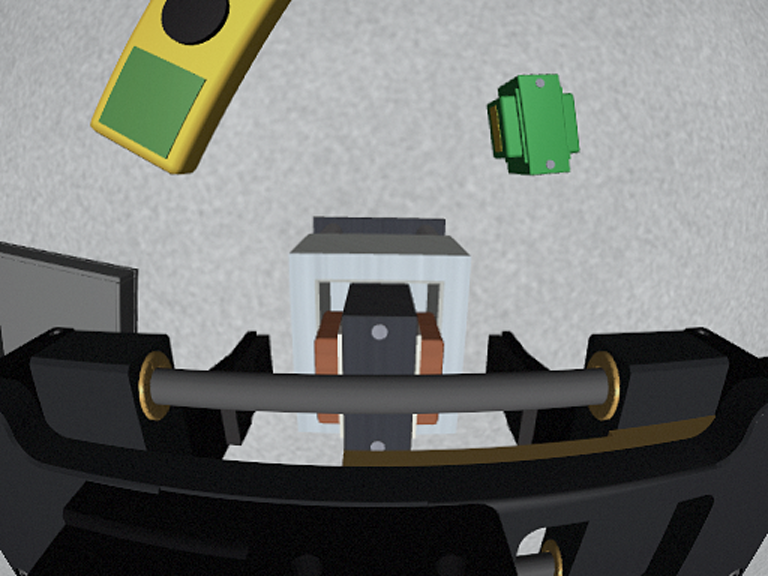

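View pics/q_s.png

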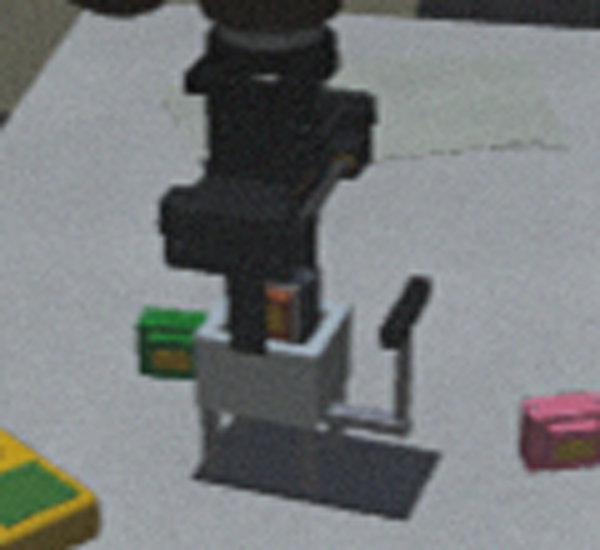

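>>> {"name": "carry_out", "arguments": {
  "commands": [
    [[0.001, 0, 0], [0, 0.6, 0], 0.07],
    [[0, 0, 0], [0, 0, 0], 0.055],
    [[0, 0, 0], [0, 0, 0], 0.04],
    [[0, 0, 0], [0, 0, 0], 0.03],
    [[0, 0, 0], [0, 0, 0], 0.03],
    [[0, 0, 0], [0, 0, 0], 0.03],
    [[0, 0, 0], [0, 0, 0], 0.03]
  ]
}}

```text
time_s: 11.83
tcp_pos: [0.6265, -0.2741, 0.1114]
ee_rot: [[0.987, -0.159, 0.005], [-0.159, -0.987, -0.003], [0.006, 0.003, -1.0]]
wrist_force: [0.1, 0.5, -0.0]
gripper_width: 0.558
```

>>> {"name": "carry_out", "arguments": {
  "commands": [
    [[0, 0, 0.002], [0, 0, 0], 0.03],
    [[0, 0, 0], [0, 0, 0], 0.03],
    [[0, 0, 0], [0, 0, 0], 0.03]
  ]
}}

```text
time_s: 12.08
tcp_pos: [0.6267, -0.2741, 0.11]
ee_rot: [[0.987, -0.158, 0.006], [-0.158, -0.987, -0.004], [0.007, 0.003, -1.0]]
wrist_force: [-0.8, 0.8, 0.5]
gripper_width: 0.503
```

```bash
python3 look.py s wrist side
```

```text
12.0833 [-10.   32.5   0.9   0.2 -58.   90.8] [ 0.6267 -0.2741  0.11  ] [-0.8  0.8  0.5] 0.503090126466989
yaw x -9.12 tilt z [ 0.0062 -0.0037 -1.    ]
```

View pics/s_wrist.png

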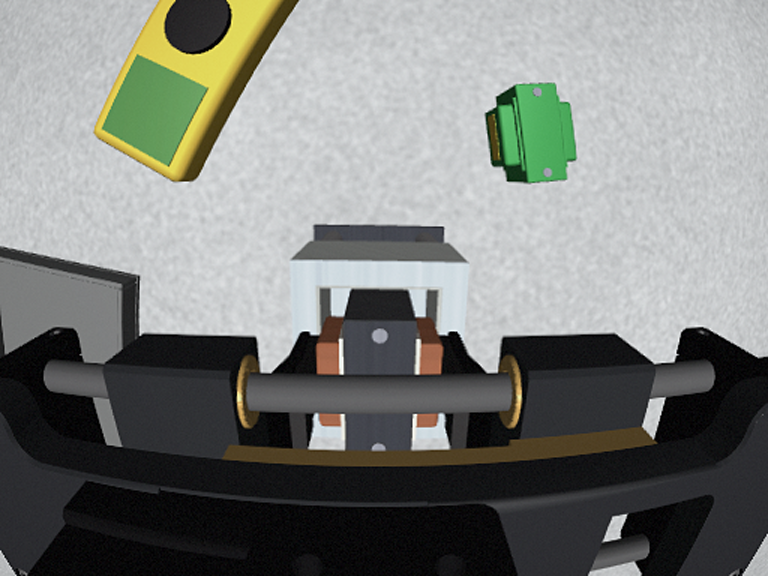

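>>> {"name": "carry_out", "arguments": {
  "commands": [
    [[0, 0, 0], [0, 0, 0], 0.03],
    [[0, 0, -0.006], [0, 0, 0], 0.03],
    [[0, 0, -0.006], [0, 0, 0], 0.03],
    [[0, 0, -0.008], [0, 0, 0], 0.03]
  ]
}}

```text
time_s: 12.52
tcp_pos: [0.6243, -0.2732, 0.1272]
ee_rot: [[0.987, -0.159, -0.001], [-0.159, -0.987, -0.001], [-0.001, 0.001, -1.0]]
wrist_force: [-0.1, -0.6, -2.1]
gripper_width: 0.506
```

```bash
python3 look.py t wrist side;python3 - <<'E'
from h import *
c=pickle.load(open("t.pkl","rb"))["side"]
i=c["img"][:,:,::-1];cv2.imwrite("pics/t_s.png",cv2.resize(i[90:200,190:310],None,fx=5,fy=5,interpolation=cv2.INTER_CUBIC))
E
```

```text
12.5167 [-10.   31.6   2.    0.1 -60.5  90.8] [ 0.6243 -0.2732  0.1272] [-0.1 -0.6 -2.1] 0.5061264014494511
yaw x -9.18 tilt z [-1.4e-03 -8.0e-04 -1.0e+00]
```

View pics/t_s.png

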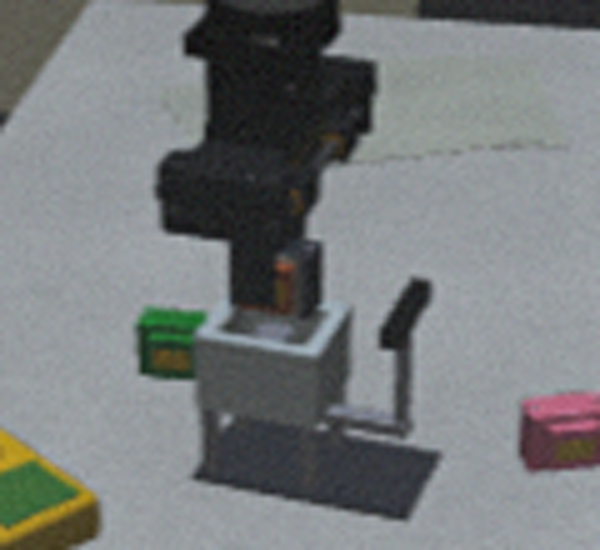

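The transformer is lifted and level, with about 2.1 N on the wrist. I'll raise it and carry it to the tray.

>>> {"name": "carry_out", "arguments": {
  "commands": [
    [[0, 0, -0.015], [0, 0, 0], 0.03],
    [[0, 0, -0.02], [0, 0, 0], 0.03],
    [[-0.002, -0.01, -0.01], [0, 0, 0], 0.03],
    [[-0.0055, -0.026, 0], [0, 0, 0], 0.03],
    [[-0.0055, -0.026, 0], [0, 0, 0], 0.03],
    [[-0.0055, -0.026, 0], [0, 0, 0], 0.03],
    [[-0.0055, -0.026, 0], [0, 0, 0], 0.03],
    [[-0.0055, -0.026, 0], [0, 0, 0], 0.03],
    [[-0.0055, -0.026, 0], [0, 0, 0], 0.03],
    [[-0.0055, -0.026, 0], [0, 0, 0], 0.03],
    [[-0.004, -0.02, 0], [0, 0, 0], 0.03],
    [[0, 0, 0], [0, 0, 0], 0.03]
  ]
}}

```text
time_s: 13.62
tcp_pos: [0.6131, -0.0434, 0.1761]
ee_rot: [[0.986, -0.164, 0.006], [-0.164, -0.986, 0.002], [0.005, -0.003, -1.0]]
wrist_force: [-0.3, -1.0, -2.0]
gripper_width: 0.503
```

```bash
python3 look.py u wrist side
```

```text
13.6167 [ 11.   22.9  -5.2  -0.1 -61.6  69.6] [ 0.6131 -0.0434  0.1761] [-0.3 -1.  -2. ] 0.503007381516394
yaw x -9.46 tilt z [ 0.0057  0.0024 -1.    ]
```

View pics/u_side.png

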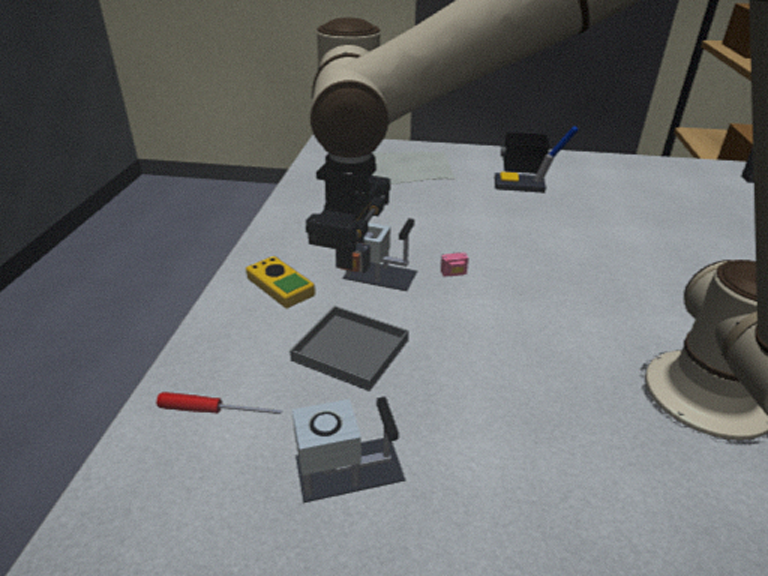

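View pics/u_wrist.png

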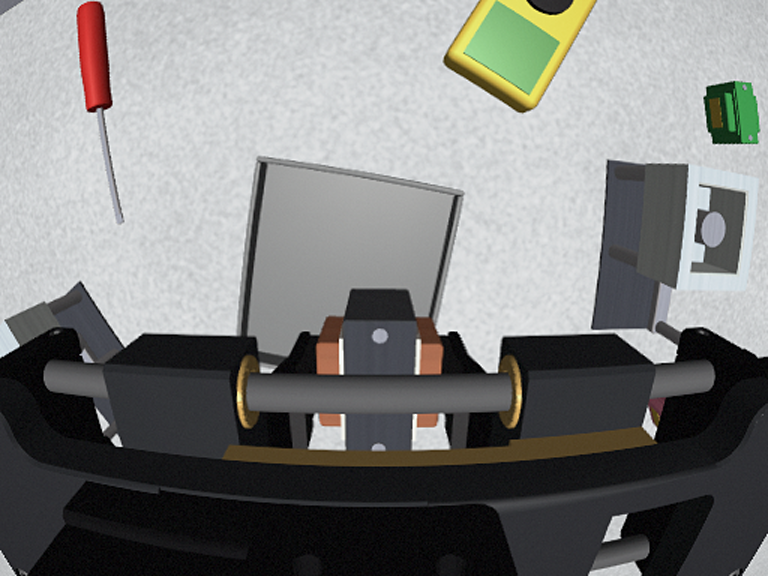

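>>> {"name": "carry_out", "arguments": {
  "commands": [
    [[-0.006, -0.024, 0], [0, -0.3, 0], 0.03],
    [[0, 0, 0], [0, 0, 5], 0.03],
    [[0, 0, 0.01], [0, 0, 5], 0.03],
    [[0, 0, 0.02], [0, -0.2, 0], 0.03],
    [[-0.001, 0, 0.025], [0, -0.2, 0], 0.03],
    [[-0.001, 0, 0.025], [0, -0.2, 0], 0.03],
    [[0, 0, 0.015], [0, -0.2, 0], 0.03],
    [[0, 0, 0], [0, 0, 0], 0.03]
  ]
}}

```text
time_s: 14.38
tcp_pos: [0.6106, -0.0254, 0.0804]
ee_rot: [[0.936, -0.352, -0.006], [-0.352, -0.936, 0.008], [-0.009, -0.005, -1.0]]
wrist_force: [-0.6, -1.2, -2.5]
gripper_width: 0.504
```

```bash
python3 look.py v wrist side
```

```text
14.3833 [ 12.5  28.4 -11.3  -0.7 -50.6  57.3] [ 0.6106 -0.0254  0.0804] [-0.6 -1.2 -2.5] 0.504226771241669
yaw x -20.6 tilt z [-0.0063  0.0078 -0.9999]
```

View pics/v_side.png

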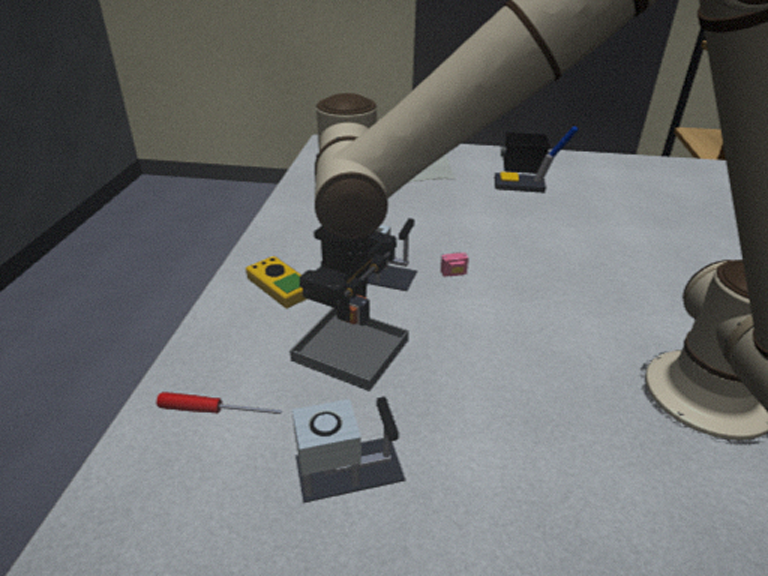

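>>> {"name": "carry_out", "arguments": {
  "commands": [
    [[-0.0025, -0.007, 0.005], [-0.3, 0.4, 0], 0.03],
    [[0, 0, 0.015], [0, -0.2, 0], 0.03],
    [[-0.001, 0, 0.015], [0, -0.2, 0], 0.03],
    [[0, 0, 0.01], [0, -0.2, 0], 0.03],
    [[0, 0, 0], [0, 0, 0], 0.03]
  ]
}}

```text
time_s: 14.9
tcp_pos: [0.6182, -0.016, 0.0448]
ee_rot: [[0.936, -0.351, 0.012], [-0.351, -0.936, 0.005], [0.009, -0.009, -1.0]]
wrist_force: [-0.1, -0.6, -1.6]
gripper_width: 0.503
```

>>> {"name": "carry_out", "arguments": {
  "commands": [
    [[-0.004, 0.001, 0], [-0.5, -0.5, 0], 0.03],
    [[-0.001, 0, 0.01], [0, -0.2, 0], 0.03],
    [[0, 0, 0.008], [0, -0.2, 0], 0.03],
    [[0, 0, 0], [0, 0, 0], 0.03]
  ]
}}

```text
time_s: 15.23
tcp_pos: [0.6152, -0.0141, 0.0288]
ee_rot: [[0.937, -0.35, -0.001], [-0.35, -0.937, 0.002], [-0.002, -0.002, -1.0]]
wrist_force: [0.4, -0.1, -2.4]
gripper_width: 0.502
```

```bash
python3 look.py w side;python3 - <<'E'
from h import *
c=pickle.load(open("w.pkl","rb"))["side"]
i=c["img"][:,:,::-1];cv2.imwrite("pics/w_s.png",cv2.resize(i[150:270,180:300],None,fx=5,fy=5,interpolation=cv2.INTER_CUBIC))
E
```

```text
15.2333 [ 13.7  32.2 -13.6  -0.2 -44.1  56. ] [ 0.6152 -0.0141  0.0288] [ 0.4 -0.1 -2.4] 0.5022596789961506
yaw x -20.5 tilt z [-8.0e-04  2.5e-03 -1.0e+00]
```

View pics/w_s.png

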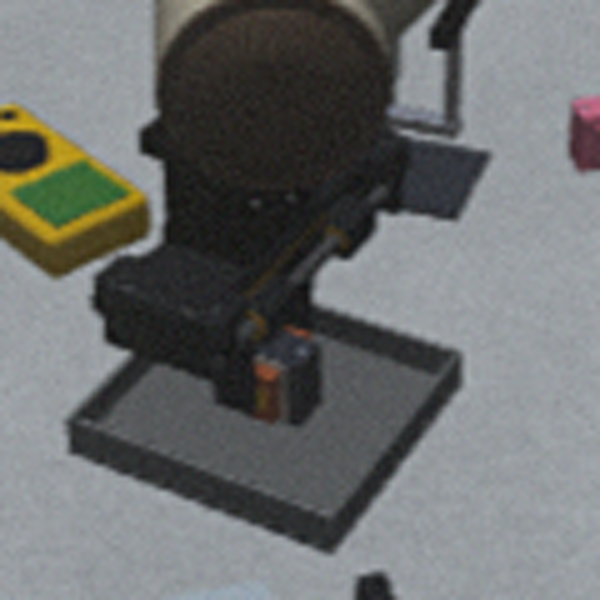

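>>> {"name": "carry_out", "arguments": {
  "commands": [
    [[0, 0, 0.004], [0, -0.1, 0], 0.03],
    [[0, 0, 0.004], [0, -0.1, 0], 0.03],
    [[0, 0, 0.002], [0, -0.1, 0], 0.03],
    [[0, 0, 0], [0, 0, 0], 0.03]
  ]
}}

```text
time_s: 15.62
tcp_pos: [0.6163, -0.0142, 0.0191]
ee_rot: [[0.937, -0.35, -0.004], [-0.35, -0.937, 0.004], [-0.005, -0.003, -1.0]]
wrist_force: [-0.1, -0.1, -2.0]
gripper_width: 0.504
```

Level and still hanging. I'll ease it down in 1 mm steps.

>>> {"name": "carry_out", "arguments": {
  "commands": [
    [[0, 0, 0.0015], [-0.1, 0.2, 0], 0.03],
    [[0, 0, 0.001], [0, 0, 0], 0.03],
    [[0, 0, 0], [0, 0, 0], 0.03]
  ]
}}

```text
time_s: 15.87
tcp_pos: [0.6167, -0.0141, 0.0191]
ee_rot: [[0.937, -0.349, -0.0], [-0.349, -0.937, 0.001], [-0.0, -0.001, -1.0]]
wrist_force: [-0.8, -0.8, -1.3]
gripper_width: 0.501
```

>>> {"name": "carry_out", "arguments": {
  "commands": [
    [[0, 0, 0.002], [0, 0, 0], 0.03],
    [[0, 0, 0.002], [0, 0, 0], 0.03]
  ]
}}

```text
time_s: 16.03
tcp_pos: [0.6171, -0.014, 0.0184]
ee_rot: [[0.938, -0.348, 0.001], [-0.348, -0.938, -0.0], [0.001, -0.0, -1.0]]
wrist_force: [-6.5, 1.9, 14.5]
gripper_width: 0.505
```

Contact with the floor: force reads +14.5 N upward. I'll relax, check with a picture, then open.

>>> {"name": "carry_out", "arguments": {
  "commands": [
    [[0, 0, 0], [0, 0, 0], 0.03],
    [[0, 0, 0], [0, 0, 0], 0.03]
  ]
}}

```text
time_s: 16.2
tcp_pos: [0.6177, -0.0139, 0.0195]
ee_rot: [[0.938, -0.348, 0.003], [-0.348, -0.938, 0.0], [0.003, -0.001, -1.0]]
wrist_force: [-0.1, -0.4, -2.2]
gripper_width: 0.507
```

```bash
python3 look.py x side wrist;python3 - <<'E'
from h import *
c=pickle.load(open("x.pkl","rb"))["side"]
i=c["img"][:,:,::-1];cv2.imwrite("pics/x_s.png",cv2.resize(i[190:260,200:280],None,fx=8,fy=8,interpolation=cv2.INTER_CUBIC))
E
```

```text
16.2 [ 13.7  33.  -14.    0.1 -42.8  55.9] [ 0.6177 -0.0139  0.0195] [-0.1 -0.4 -2.2] 0.5069170925546103
yaw x -20.34 tilt z [ 0.0031  0.     -1.    ]
```

View pics/x_s.png

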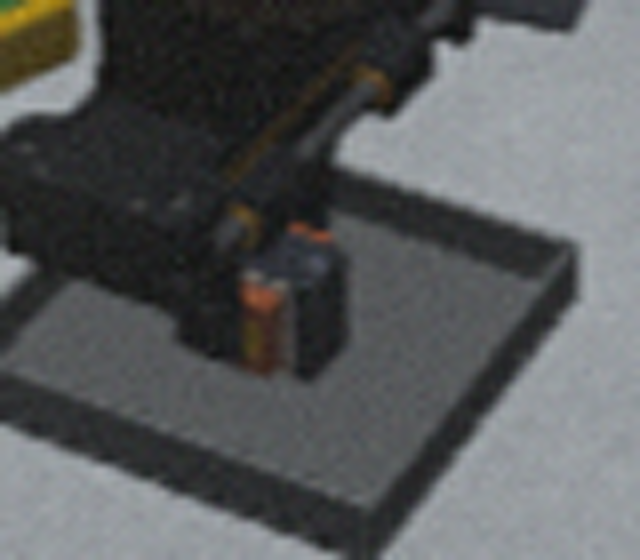

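View pics/x_wrist.png

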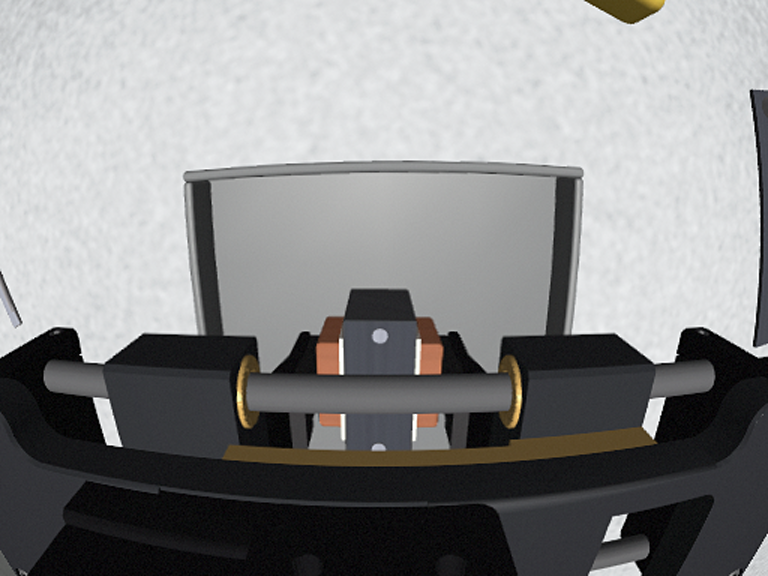

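>>> {"name": "carry_out", "arguments": {
  "commands": [
    [[0, 0, 0.0015], [0, 0, 0], 0.03],
    [[0, 0, 0.0015], [0, 0, 0], 0.03]
  ]
}}

```text
time_s: 16.47
tcp_pos: [0.6174, -0.0139, 0.0184]
ee_rot: [[0.938, -0.347, 0.001], [-0.347, -0.938, -0.001], [0.002, 0.001, -1.0]]
wrist_force: [-5.2, 1.7, 11.9]
gripper_width: 0.505
```

>>> {"name": "carry_out", "arguments": {
  "commands": [
    [[0, 0, 0.0008], [0, 0, 0], 0.048],
    [[0, 0, 0.0005], [0, 0, 0], 0.056],
    [[0, 0, 0], [0, 0, 0], 0.066],
    [[0, 0, 0], [0, 0, 0], 0.066],
    [[0, 0, 0], [0, 0, 0], 0.066]
  ]
}}

```text
time_s: 16.88
tcp_pos: [0.6188, -0.0139, 0.0175]
ee_rot: [[0.938, -0.346, 0.004], [-0.346, -0.938, -0.001], [0.004, -0.0, -1.0]]
wrist_force: [-0.1, 0.2, 0.5]
gripper_width: 0.73
```

```bash
python3 look.py y wrist
```

```text
16.8833 [ 13.7  33.2 -14.    0.2 -42.6  55.9] [ 0.6188 -0.0139  0.0175] [-0.1  0.2  0.5] 0.7295558159321366
yaw x -20.25 tilt z [ 0.0042 -0.0012 -1.    ]
```

View pics/y_wrist.png

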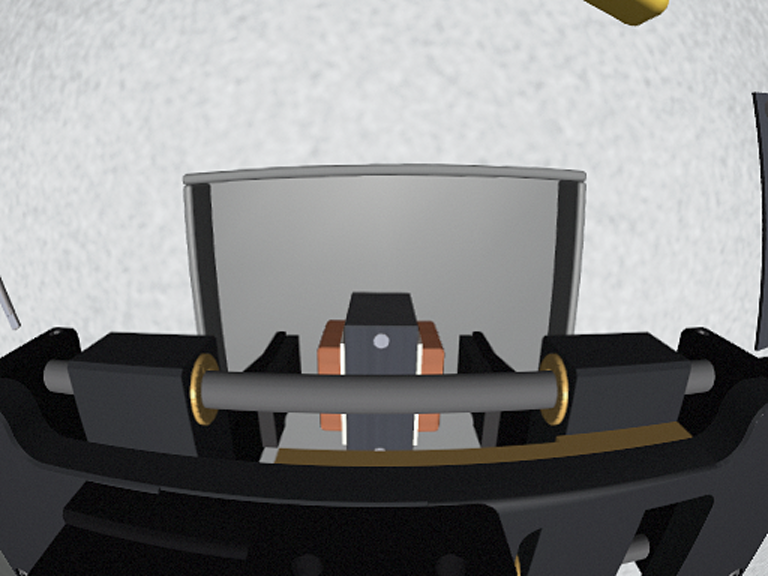

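The transformer is released and standing clear between the fingers. I'll retreat straight up.

>>> {"name": "carry_out", "arguments": {
  "commands": [
    [[0, 0, -0.01], [0, 0, 0], 0.066],
    [[0, 0, -0.015], [0, 0, 0], 0.066],
    [[0, 0, -0.02], [0, 0, 0], 0.066],
    [[0, 0, -0.03], [0, 0, 0], 0.066],
    [[0, 0, -0.03], [0, 0, 0], 0.066],
    [[0, 0, -0.03], [0, 0, 0], 0.066],
    [[-0.02, 0, -0.02], [0, 0, 0], 0.066],
    [[-0.03, 0, 0], [0, 0, 0], 0.066],
    [[-0.03, 0, 0], [0, 0, 0], 0.066],
    [[0, 0, 0], [0, 0, 0], 0.066],
    [[0, 0, 0], [0, 0, 0], 0.066]
  ]
}}

```text
time_s: 17.85
tcp_pos: [0.5416, 0.0137, 0.1855]
ee_rot: [[0.938, -0.348, 0.008], [-0.348, -0.938, -0.001], [0.008, -0.001, -1.0]]
wrist_force: [-0.1, -0.2, -0.2]
gripper_width: 0.759
```

```bash
python3 look.py z wrist side
```

```text
17.85 [ 18.7  15.5 -14.9   0.2 -59.2  50.8] [0.5416 0.0137 0.1855] [-0.1 -0.2 -0.2] 0.7591107350271485
yaw x -20.34 tilt z [ 0.0076 -0.0013 -1.    ]
```

View pics/z_wrist.png

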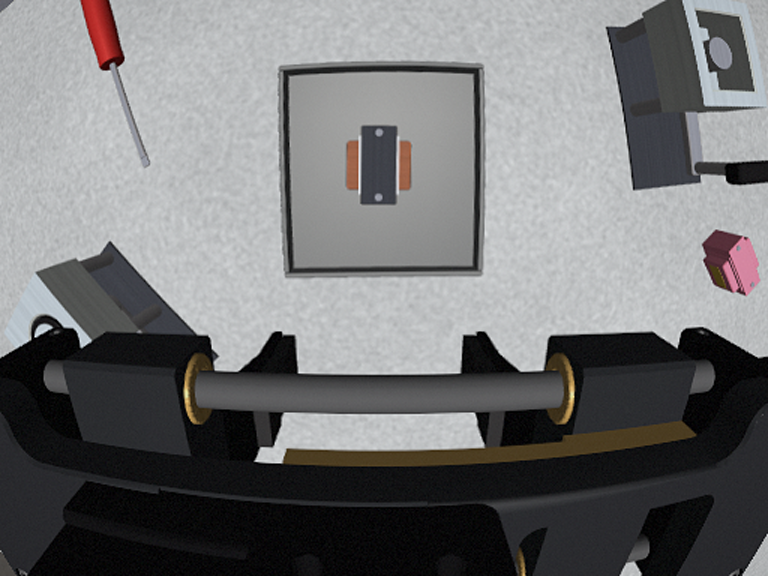

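View pics/z_side.png

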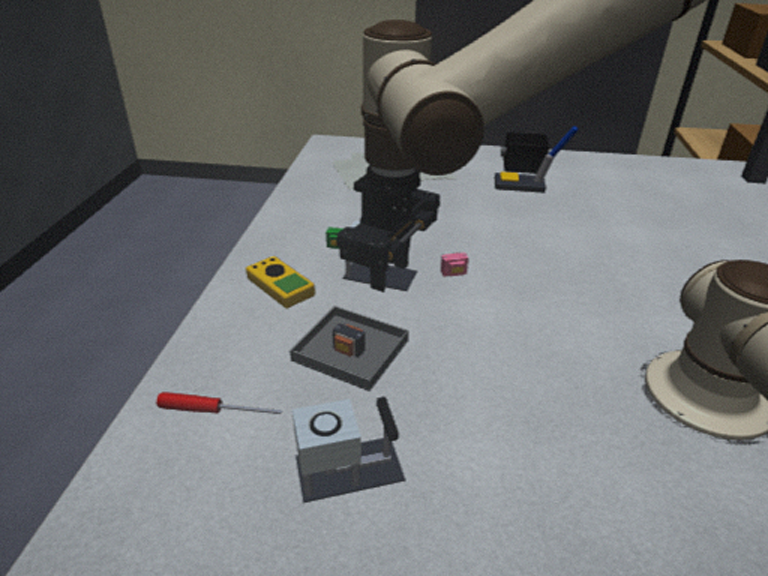

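The transformer stands upright mid-tray (wrist view, about (379,165)). The handle is still up, the capacitor is seated, and the robot touches nothing, so I'm handing in.

```bash
python3 -c "
from station import workorder
print(workorder.finish_job())"
```

```text
the job is handed in; nothing more can be done
None
```

The transformer is out of its nest and standing upright near the middle of the grey tray floor. I handed the job in at about 18 s.

- **Knockout:** I gripped the handle's bar across its 14 mm width and pulled it straight up 36 mm. The wrist force rose from about 11 N to 26 N with no further travel, so it had reached its stop. I then let go.
- **Transfer:** I gripped the raised transformer across the coil, lifted it clear and carried it level. I lowered it until the wrist force showed contact with the tray floor.
- **Release:** After that first contact (+14.5 N) the arm sprang back about 1 mm while still gripping. I pressed down again (+12 N) and only then opened the fingers, so it was not dropped.
- **Last checks:** The final pictures show the transformer upright in the tray, the handle still up and the capacitor in its nest. The gripper was clear, with wrist force about 0 N. No joint or force limit appeared in the readings I took.
- **What disagreed:** Descending rows drifted by up to about 8 mm and 1.2°, and I corrected this along the way. The gripper touched down about 2 mm higher than I had worked out, probably because of where it held the coil.

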